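# Uncap the fuel-gas outlet

### The arm

A 7-joint arm with a two-finger parallel gripper is mounted at the origin on a cart in front of the work surface, level with it; the furniture and walls round the work are solid. World frame = base frame: x ahead of the robot, y to its left, z up, the work surface at z = 0. Lengths are in mm, angles in rad, forces in N, time in s.
With the tool pointing down it reaches from about 400 to 850 mm from the base axis. Payload 6.9 kg.
Tool frame: the origin (TCP) lies between the finger pads; the fingertips stand 14 mm ahead of it and the grasp point (between the pads) lies 5 mm behind it (robot.tip_reach is the distance from the TCP to the fingertips, in mm); z points along the fingers, x is the direction in which the jaws open and shut, and the axes are right-handed (so a half turn about z gives the same grasp; the last joint's range is limited). The gripper opens to 85 mm and grips with 20 to 120 N. Pads are 22 mm wide; open, the fingers measure 114 mm over their backs; the gripper's body (76 mm by 85 mm) begins 54 mm behind the grasp point. The pads swing forward as they close: fully open they stand 13 mm farther back than shut.
Start: joints at [-0.589, 0.507, -0.238, 1.5, 0.126, 1.149, -0.155], TCP at [480.442, 399.734, 245.275] pointing down, gripper open.
Joint ranges: [-3.08, 3.08], [-0.24, 2.05], [-1.43, 1.35], [0, 2.5], [-1.52, 4.66], [0.17, 1.96], [-2.89, 2.89]. Speed limits (rad/s): [2.39, 2.39, 3.14, 3.14, 3.14, 3.14, 3.14].

### API

Orientations are given as a unit quaternion [x, y, z, w].
In Python, from rig import robot gives the robot as it stands.
- The arm moves only by the tool step_arm, never from a script. Its argument "series" is a list of rows, each a list of 3 entries, a list of its own where there are three numbers: the turn, a rotation vector about the tool's x, y, z in units of 1.5 rad (1.0 is 1.5 rad), then the shift along the tool's x, y, z in units of 0.05 m (1.0 is 0.05 m), then the gripper command: -1 is fully open, 1 is shut, values between are in proportion. In form: [[[rx, ry, rz], [dx, dy, dz], fingers], ...]. A call has exactly 10 rows; each row shifts and turns the commanded pose from where the row before left it, along the tool's axes as they then stand; what a row does not reach is not made up. A row lasts 1/10 s, in which the tool goes at most 50 mm and 8.59 degrees, less where a joint would pass 70% of its speed; a pose out of reach is approached as far as the arm can. A call with a number of a shift or a turn outside -1 to 1 is refused whole. A call with a gripper value outside its range is refused whole. The fingers move at their own pace and stop on an object; "grip_force" is the grip in N (left out, the last holds). Time passes only in rows, so rows that do not move let the fingers close, or fill a call up. It gives the time, the measured TCP pose, the force and the opening at its end, in the units of the state.
- robot.read_state(): the state, without advancing time (a new reading comes with each control period).
- robot.camera(name): name is "side" or "top"; returns the picture (420x560x3 uint8, red, green, blue); there is no depth.
- robot.camera_info(name): a dict with "camera_matrix" (3x3 intrinsics, pixels), "k1" (the pictures are not rectified: a ray, as slopes to the right and down, at radius r is drawn at 1 + k1 r^2 times it, then the intrinsics apply), "world_from_camera" (4x4, takes a point from camera to world coordinates). Camera axes: x right, y down, z forward; pixel columns grow to the right and rows downward; lengths in mm; the calibration is good to about 2 mm. A picture is of the moment at which its call begins. camera_info takes no time and is no camera call.
- robot.job_done(): hands the job in, once; it reports no verdict.
The state is a dict: "t": time; "joint_positions": joint angles; "joint_velocities": joint speeds; "effort": joint torques, N m; "ee_pos": TCP position; "eef_rot": TCP orientation; "contact_force": force on the tool from outside, world axes, zero at the start; "ft_torque": the same for the moment, N m; "width": finger opening in mm.
Only numpy, scipy, OpenCV 4.12 (cv2) and the standard library are available. Lean on these libraries where they do the work, as an engineer would, in place of code of your own. Each camera call takes 0.05 s, during which the arm holds its last target. There are 200 camera calls.

### The job

Get the fuel-gas outlet on the bench ready for its regulator: it is the one whose hexagonal blanking cap has a groove engraved round it, the sign of a left-hand thread. First shut that outlet's lever valve fully (lever square across the pipe), then unscrew the grooved cap without forcing the thread and set it down, not dropped, upright with its mouth down inside the round steel dish. Leave the other outlet with its plain cap and lever, the spanner and the tape measure as they are.

Things in the scene. Friction and masses are not known exactly. Their poses are not given: they have to be found in the camera images.
- grooved_outlet: fuel-gas outlet fixed to the bench, brass on a dark steel plate 190 x 85 mm, always level. Origin on the bench under the plate; x runs along its pipe from the capped stem (x = -60 mm) past the valve (x = +35 mm) to the riser elbow (x = +80 mm, top 67 mm high), y to its left, z up
- grooved_outlet_seat (a point): centre of the shoulder on which the rim of the tightened grooved cap rests, on the stem's vertical axis, 95 mm above the bench. The stem, a coarse two-start left-hand male thread 38 mm across, ends 34.5 mm above it: the cap's rim must rise 36 mm above this point to clear it. Axes as the outlet's
- grooved_outlet_lever_axis (a point): point on the vertical axis of the fuel outlet's lever, at the lever's mid height, 92 mm above the bench. Axes as the outlet's
- grooved_outlet_grip (a point): point in the black rubber handle of the fuel outlet's lever, 65 mm from its axis, at mid height. The handle is a bar 14 mm wide and 14 mm high, from 35 to 87 mm from the axis; the point's y axis points outward along it
- grooved_outlet_lever (a joint): angle of the fuel outlet's lever about the vertical: 0 = shut, lever square across the pipe, pointing along the outlet's +y, against a stop; 1.571 = open, in line with the pipe, pointing along the outlet's +x (away from the stem). To shut, it swings counter-clockwise seen from above. Starts more or less open; stays where it is left; about 2.5 N at the handle moves it
- grooved_cap: steel hexagonal cap of the fuel outlet, 52 mm across flats, 60 across corners, 52.5 high, 0.3 kg; dark groove 30 to 36 mm above its rim, clockwise arrow on top. Origin at the centre of its mouth, z up; x is square to one of the six flats. Clockwise from above it unscrews, rising 3.8 mm a radian (2 mm play); free after 3.2 to 3.9 rad. Starts hand tight; stays put when let go half way
- plain_outlet: the other (oxygen) outlet, the same but for its right-hand thread; same frame
- plain_cap: plain cap of the other outlet, the same size and frame but without groove, its arrow counter-clockwise. To be left alone
- plain_cap_corner (a point): point on a corner of the plain cap, 30 mm from its axis, which shows whether it was turned
- plain_outlet_grip (a point): point in the handle of the other outlet's lever, 65 mm from its axis; lever to be left as it is (it may stand open)
- dish_floor (a point): centre of the flat inner floor of the loose round steel parts dish, 4 mm above the bench; the floor's radius is 61 mm, the rim 24 mm above the bench with outer radius 77 mm
- spanner: loose combination spanner 188 x 23 x 8 mm lying between the outlets, a bystander
- tape_rule: loose yellow tape measure 84 x 36 x 62 mm behind the outlets, a bystander
There are look-alikes about, which are no part of the job. What is shaped like the grooved_cap but green or orange is not meant.

How it is judged (in metres and radians):
On the way, in this order (a step that is already met when the one before it is completed fails the run):
1. the fuel outlet's lever is fully shut while its cap is still screwed down (value of joint grooved_outlet_lever below 0.12 rad and z of grooved_cap in the frame of grooved_outlet_seat below 0.005 m), for 0.2 s.
2. the grooved cap is unscrewed and lifted clear of the stem (z of grooved_cap in the frame of grooved_outlet_seat above 0.036 m), for 0.1 s.
At the end, for the whole second after the job is handed in: the grooved cap stands mouth down (within 0.15 rad of upright), at rest on the floor of the dish, within 45 mm of its centre and 5 mm of its floor, and the fuel outlet's lever is shut (within 0.12 rad of its stop) (horizontal distance between grooved_cap and dish_floor below 0.045 m and z of grooved_cap in the frame of dish_floor between -0.005 and 0.005 m and angle between grooved_cap's own z axis and vertical below 0.15 rad and linear speed of grooved_cap below 0.02 m/s and value of joint grooved_outlet_lever below 0.12 rad); the robot touches nothing.
It fails at once if the grooved cap is unscrewed (more than 6 mm up) while the fuel lever is open (over 0.2 rad) (z of grooved_cap in the frame of grooved_outlet_seat above 0.006 m and value of joint grooved_outlet_lever above 0.2 rad).
It fails at once if the thread is forced: over 80 N between the grooved cap and its outlet (contact force between grooved_cap and grooved_outlet above 80 N).
It fails at once if the grooved cap is dropped: out of the fingers, off the outlet and more than 35 mm above the dish's floor (contact force between grooved_cap and the fingers below 0.05 N and contact force between grooved_cap and anything else below 0.05 N and z of grooved_cap in the frame of dish_floor above 0.035 m and horizontal distance between grooved_cap and grooved_outlet_seat above 0.03 m).
It fails at once if the other outlet is disturbed: its cap turned or shifted by more than 10 mm at a corner, or its lever by more than 20 mm (distance of plain_cap_corner from where it was at the start of the episode above 0.01 m or distance of plain_outlet_grip from where it was at the start of the episode above 0.02 m).
It fails at once if the spanner or the tape measure is moved by more than 40 mm (distance of any of spanner, tape_rule from where it was at the start of the episode above 0.04 m).
It also fails if it takes over 72 s, if anything falls off the work surface, if the arm or the gripper's body presses on something with over 40 N, if the wrist force passes 120 N, or if a joint passes its speed limit or range.

## Working session

There is one attempt and no reset: what is moved stays moved. The work goes in short steps, Python scripts to look and compute and a tool call to move; the robot and the scene stay as the last step left them, time stands still between calls to the robot, and variables do not carry over. Pictures are saved under pics/ and viewed, about 8 in all and at most 12, crops included, and the job is handed in when it is done.

Besides the shell and the picture viewer there is one more tool, called as name(argument=value, ...), one argument or row to a line, values as JSON. step_arm: Moves the arm, as the interface text tells. Shifts and turns lie within -1 to 1; 1 stands for 0.05 m of shift or 1.5 rad of turn. Its arguments: {"type":"object","properties":{"series":{"type":"array","items":{"type":"array"}},"grip_force":{"type":"number"}},"required":["series"]}

```bash
ls; mkdir -p pics
cat > h.py <<'E'
import numpy as np, cv2
from rig import robot
def snap(n,f):
    im=robot.camera(n); cv2.imwrite(f'pics/{f}.png',im[:,:,::-1]); return im
def ray(n,u,v):
    c=robot.camera_info(n);K=np.array(c['camera_matrix']);T=np.array(c['world_from_camera'])
    p=cv2.undistortPoints(np.array([[[u,v]]],float),K,np.array([c['k1'],0,0,0,0.]))[0,0] if True else 0
    # model: drawn = (1+k1 r^2)*ideal, same as OpenCV's radial k1
    d=T[:3,:3]@np.array([p[0],p[1],1]); return T[:3,3],d/np.linalg.norm(d)
def onz(n,u,v,z):
    o,d=ray(n,u,v); return o+d*(z-o[2])/d[2]
def proj(n,P):
    c=robot.camera_info(n);K=np.array(c['camera_matrix']);T=np.linalg.inv(np.array(c['world_from_camera']))
    return cv2.projectPoints(np.atleast_2d(np.array(P,float)),cv2.Rodrigues(T[:3,:3])[0],T[:3,3],K,np.array([c['k1'],0,0,0,0.]))[0][:,0]
E
python3 - <<'E'
from h import *
np.set_printoptions(precision=3,suppress=True)
a=snap('side','s0');b=snap('top','t0')
print(robot.read_state(), robot.tip_reach)
for n in('side','top'):
    c=robot.camera_info(n);print(n,c)
E
```

```text
pics
{'t': 0.1, 'joint_positions': array([-0.588,  0.508, -0.238,  1.501,  0.126,  1.149, -0.155]), 'joint_velocities': array([-0.   , -0.001, -0.002, -0.002, -0.001, -0.   ,  0.001]), 'effort': array([ -0.006, -62.184,  -2.195, -25.021,   0.012,   0.008,   0.   ]), 'ee_pos': array([480.148, 399.432, 244.49 ]), 'eef_rot': array([ 0.94 ,  0.34 , -0.001,  0.   ]), 'contact_force': array([0.067, 0.123, 0.279]), 'ft_torque': array([-0.017,  0.003,  0.028]), 'width': 85.43710428406573} 14.0
side {'camera_matrix': array([[514.628,   0.   , 278.569],
       [  0.   , 514.628, 218.881],
       [  0.   ,   0.   ,   1.   ]]), 'k1': -0.11886022043772757, 'world_from_camera': array([[  -0.251,   -0.82 ,    0.514, -147.281],
       [  -0.968,    0.207,   -0.142,  184.485],
       [   0.01 ,   -0.534,   -0.846, 1243.773],
       [   0.   ,    0.   ,    0.   ,    1.   ]])}
top {'camera_matrix': array([[484.817,   0.   , 276.715],
       [  0.   , 484.817, 213.007],
       [  0.   ,   0.   ,   1.   ]]), 'k1': -0.027061929817687257, 'world_from_camera': array([[   0.029,   -0.986,    0.166,  336.4  ],
       [  -1.   ,   -0.029,    0.   ,   16.561],
       [   0.004,   -0.166,   -0.986, 1241.087],
       [   0.   ,    0.   ,    0.   ,    1.   ]])}
```

View pics/s0.png

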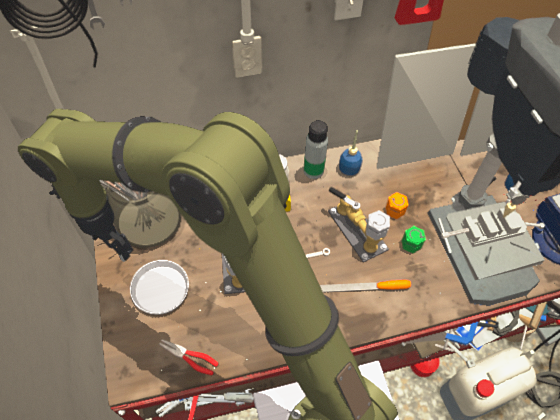

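View pics/t0.png

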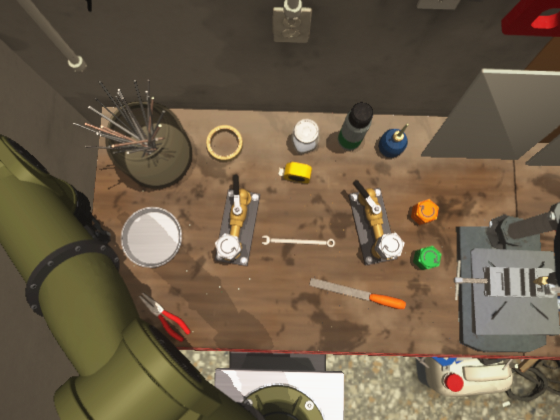

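The side view shows the right outlet (cap ~(378,222)); the arm hides the left one. The top view shows the left outlet with its cap at (228,246), the right outlet with its cap at (391,245), and the dish at (152,237). The green (429,258) and orange (427,211) caps are look-alikes. One enlarged composite should show which cap has the groove.

Run:
```python
from h import *
s=cv2.imread('pics/s0.png');t=cv2.imread('pics/t0.png')
f=lambda im,x,y,w,h,k:cv2.resize(im[y:y+h,x:x+w],(w*k,h*k),interpolation=cv2.INTER_CUBIC)
A=f(t,203,170,66,100,4);B=f(t,345,170,66,100,4);C=f(s,325,175,66,100,4)
cv2.imwrite('pics/c0.png',np.hstack([A,B,C]))
for n,u,v,z in [('top',228,246,147.5),('top',391,245,147.5),('side',378,216,147.5),('top',152,237,24),('top',236,180,92),('top',360,187,92)]:
    print(n,u,v,onz(n,u,v,z).round(0))
```

```text
top 228 246 [442. 125. 148.]
top 391 245 [ 455. -244.  148.]
side 378 216 [ 466. -248.  148.]
top 152 237 [471. 330.  24.]
top 236 180 [609. 118.  92.]
top 360 187 [ 600. -184.   92.]
```

View pics/c0.png

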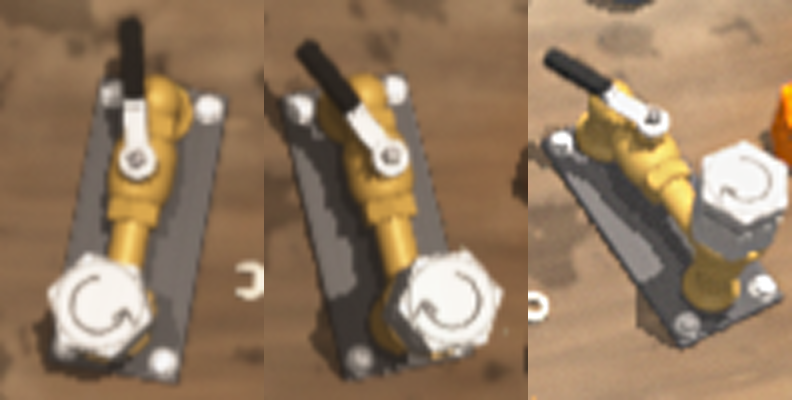

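The arrow directions and groove are not settled at this scale, so I'll enlarge the caps with contrast stretch.

Run:
```python
from h import *
s=cv2.imread('pics/s0.png');t=cv2.imread('pics/t0.png')
def f(im,x,y,g,w=32,h=44,k=8):
    c=cv2.resize(im[y:y+h,x:x+w],(w*k,h*k),interpolation=cv2.INTER_CUBIC)
    return (255*(c/255.)**g).astype('uint8')
cv2.imwrite('pics/c1.png',np.hstack([f(t,212,225,1.0),f(t,375,225,1.0),f(s,362,208,.6)]))
```

```text
(no output)
```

View pics/c1.png

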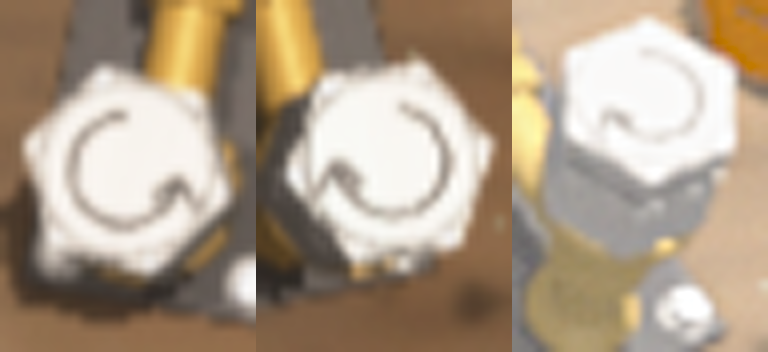

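Left cap: the arc runs from its top (125,110) round the left and bottom to a head at (180,185), so it is counter-clockwise and marks the oxygen outlet. Right cap: the arc runs from (405,105) round the right and bottom to a head at (340,175), so it is clockwise. A dark band also shows under its top edge in the side view. Candidates are the left white cap (228,246), right white cap (391,245), green (429,258) and orange (427,211). The right white one fits; I'll check the left cap's sides once the arm is out of view. Next I measure.

Run:
```python
from h import *
np.set_printoptions(precision=1,suppress=True)
def captop(n,im,u,v,r=22):
    m=(im.min(2)>185).astype('uint8'); k=np.zeros_like(m);cv2.circle(k,(u,v),r,1,-1);m&=k
    m=cv2.morphologyEx(m,cv2.MORPH_CLOSE,np.ones((5,5),np.uint8));m=cv2.morphologyEx(m,cv2.MORPH_OPEN,np.ones((3,3),np.uint8))
    cs=cv2.findContours(m,0,1)[0];c=max(cs,key=cv2.contourArea)
    h=cv2.convexHull(c)[:,0]
    P=np.array([onz(n,*p,147.5)[:2] for p in h]);M=cv2.moments(P.astype(np.float32).reshape(-1,1,2))
    ctr=np.array([M['m10'],M['m01']])/M['m00']
    d=P-ctr;r=np.hypot(*d.T);a=np.degrees(np.arctan2(d[:,1],d[:,0]))
    hexa=cv2.approxPolyN(h.reshape(-1,1,2),6)[0] if hasattr(cv2,'approxPolyN') else None
    print(n,ctr,'area',M['m00'],'exp',0.866*52**2,'rmax',r.max())
    if hexa is not None:
        Q=np.array([onz(n,*p,147.5)[:2] for p in hexa])-ctr
        print(' corners deg',np.degrees(np.arctan2(Q[:,1],Q[:,0]))%60,'r',np.hypot(*Q.T))
    return ctr
t=cv2.imread('pics/t0.png');s=cv2.imread('pics/s0.png')
captop('top',t,391,245);captop('side',s,378,217,20);captop('top',t,228,246)
def tri(a,b):
    (o,d),(p,e)=ray('top',*a),ray('side',*b)
    A=np.stack([d,-e],1);x=np.linalg.lstsq(A,p-o,rcond=None)[0];return (o+d*x[0]+p+e*x[1])/2,np.linalg.norm(o+d*x[0]-p-e*x[1])
print('pivot',onz('top',377,208.7,98),onz('side',356.5,205,98),tri((377,208.7),(356.5,205)))
print('tip',onz('top',356,182,95),onz('side',331,189,95),tri((356,182),(331,189)))
# plate bolts: top view
k=[(345+(u-264)/4,170+v/4) for u,v in [(300,108),(397,90),(360,360)]]
print('bolts',[onz('top',*p,10)[:2] for p in k])
print('plain lever tip',onz('top',203+131/4,170+18/4,95),'pivot',onz('top',203+138/4,170+157/4,98))
# dish: bright ellipse rim
m=((t.min(2)>120)).astype('uint8');c=[c for c in cv2.findContours(m,0,1)[0] if cv2.contourArea(c)>800]
for q in c:
    (e,ax,an)=cv2.fitEllipse(q); 
    if abs(e[0]-152)<15 and abs(e[1]-237)<15: print('dish',e,ax,onz('top',*e,24))
g=s.copy()
m=((s.min(2)>150)).astype('uint8')
for q in cv2.findContours(m,0,1)[0]:
    if cv2.contourArea(q)>800:
        (e,ax,an)=cv2.fitEllipse(q)
        if abs(e[0]-160)<15 and abs(e[1]-287)<15: print('dish s',e,ax,onz('side',*e,24))
```

```text
top [ 455.3 -244.6] area 2182.551311932737 exp 2341.6639999999998 rmax 28.65847332025813
 corners deg [35.6 39.9 35.5 35.1 36.5 36.9] r [27.7 29.9 30.4 28.2 30.  30.4]
side [ 454.  -245.8] area 2264.9212574209087 exp 2341.6639999999998 rmax 29.706398961529885
 corners deg [39.5 38.9 40.  40.  38.3 43.9] r [29.9 29.7 29.7 29.1 29.7 30.3]
top [442.6 126.2] area 2121.556421785499 exp 2341.6639999999998 rmax 29.532626144068356
 corners deg [21.  17.3 18.8 16.6 18.  18.7] r [29.3 29.5 28.9 29.5 26.7 28.1]
pivot [ 546.9 -223.3   98. ] [ 541. -223.   98.] (array([ 549. , -226.8,   84.9]), np.float64(1.5905015623400087))
tip [ 611.8 -173.3   95. ] [ 610.1 -173.1   95. ] (array([ 612.6, -174.1,   91.4]), np.float64(0.4289974367526538))
bolts [array([ 592.1, -182.2]), array([ 606. , -245.3]), array([ 430.1, -220.7])]
plain lever tip [621.8 119.1  95. ] pivot [535.7 111.   98. ]
dish (150.94818115234375, 236.0856475830078) (57.129852294921875, 61.37114715576172) [473.4 333.   24. ]
dish s (158.88076782226562, 286.30621337890625) (52.07598876953125, 59.381614685058594) [470.1 333.2  24. ]
```

The right (fuel) cap is at (455,-245), with flats at about 8° mod 60. Pipe yaw is about 13.3°, the lever axis about (547,-223), and the lever points at about 38° in world, so the joint is about 1.14. The dish is at (472,333). The cap-to-axis distance (93.5 vs 95) and the cap areas agree with the given sizes. I'll move to the clockwise side of the lever with the fingers shut.

step_arm(
  series=[
    [[0,0,0],[-0.2835,0.559,0],1],
    [[0,0,0],[-0.2835,0.559,0],1],
    [[0,0,0],[-0.2835,0.559,0],1],
    [[0,0,0],[-0.2835,0.559,0],1],
    [[0,0,0],[-0.2835,0.559,0],1],
    [[0,0,0],[-0.2835,0.559,0],1],
    [[0,0,0],[-0.2835,0.559,0],1],
    [[0,0,0],[-0.2835,0.559,0],1],
    [[0,0,0],[-0.2835,0.559,0],1],
    [[0,0,0],[-0.2835,0.559,0],1],
  ],
  grip_force=60,
)

```text
t: 1.1
ee_pos: [550.2, 92.9, 245.0]
eef_rot: [0.94, 0.34, -0.0, -0.0]
contact_force: [-0.3, 0.0, 0.1]
width: -0.1
```

step_arm(
  series=[
    [[0,0,0],[-0.2835,0.559,0],1],
    [[0,0,0],[-0.2835,0.559,0],1],
    [[0,0,0],[-0.2835,0.559,0],1],
    [[0,0,0],[-0.2835,0.559,0],1],
    [[0,0,0],[-0.2835,0.559,0],1],
    [[0,0,0],[-0.2835,0.559,0],1],
    [[0,0,0],[-0.2835,0.559,0],1],
    [[0,0,0],[-0.2835,0.559,0],1],
    [[0,0,0],[-0.2835,0.559,0],1],
    [[0,0,0],[-0.2835,0.559,0],1],
  ],
)

```text
t: 2.1
ee_pos: [620.0, -212.5, 244.8]
eef_rot: [0.94, 0.34, -0.0, -0.0]
contact_force: [0.7, 0.6, -0.5]
width: -0.2
```

step_arm(
  series=[
    [[0,0,0.07],[0,0,0.18],1],
    [[0,0,0.07],[0,0,0.18],1],
    [[0,0,0.07],[0,0,0.18],1],
    [[0,0,0.07],[0,0,0.18],1],
    [[0,0,0.07],[0,0,0.18],1],
    [[0,0,0.07],[0,0,0.18],1],
    [[0,0,0.07],[0,0,0.18],1],
    [[0,0,0.07],[0,0,0.18],1],
    [[0,0,0.07],[0,0,0.18],1],
    [[0,0,0.07],[0,0,0.18],1],
  ],
)

```text
t: 3.1
ee_pos: [619.8, -211.1, 154.4]
eef_rot: [0.984, -0.179, -0.0, -0.0]
contact_force: [0.8, 0.4, 0.3]
width: 0.1
```

Run:
```python
from h import *
np.set_printoptions(precision=3,suppress=True)
s=robot.read_state();print(s['t'],s['ee_pos'],s['eef_rot'],s['joint_positions'],s['contact_force'],s['width'])
a=snap('side','s1');b=snap('top','t1')
cv2.imwrite('pics/c2.png',np.hstack([cv2.resize(a[120:320,200:480,::-1],None,fx=1.4,fy=1.4),cv2.resize(b[120:320,190:460,::-1],None,fx=1.4,fy=1.4)]))
```

```text
3.1 [ 619.766 -211.138  154.423] [ 0.984 -0.179 -0.    -0.   ] [ 0.21   0.629  0.139  1.54  -0.098  0.98   0.017] [0.829 0.415 0.277] 0.06664209560904141
```

View pics/c2.png

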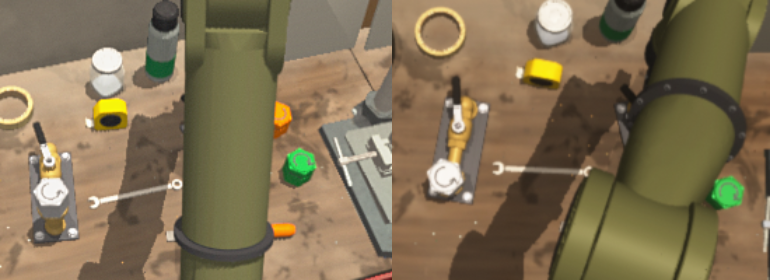

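Run:
```python
from h import *
np.set_printoptions(precision=3,suppress=True)
a=cv2.imread('pics/s1.png');s=cv2.imread('pics/s0.png')
def f(im,x,y,g=.5,w=40,h=50,k=9):
    c=cv2.resize(im[y:y+h,x:x+w],(w*k,h*k),interpolation=cv2.INTER_CUBIC);return (255*(c/255.)**g).astype('uint8')
cv2.imwrite('pics/c3.png',np.hstack([f(a,217,240),f(s,358,205)]))
piv=np.array([547.2,-223.3]);psi=np.radians(-20.6);X=np.array([np.cos(psi),np.sin(psi)]);Y=np.array([np.sin(psi),-np.cos(psi)])
pos=lambda th,lat:piv+65*np.array([np.cos(th),np.sin(th)])+lat*np.array([np.sin(th),-np.cos(th)])
w=[np.array([619.9,-211.2])]+[pos(np.radians(t),24) for t in np.linspace(38,103.3,19)]+[pos(np.radians(103.3),21)]
for p,q in zip(w,w[1:]): print(q,(np.array([X@(q-p),Y@(q-p)])/50).round(3))
```

```text
[ 613.197 -202.194] [-0.189 -0.121]
[ 611.729 -198.061] [-0.057 -0.067]
[ 610.003 -194.028] [-0.061 -0.063]
[ 608.025 -190.113] [-0.065 -0.059]
[ 605.803 -186.331] [-0.068 -0.055]
[ 603.346 -182.697] [-0.072 -0.051]
[ 600.665 -179.226] [-0.075 -0.046]
[ 597.769 -175.931] [-0.077 -0.041]
[ 594.67  -172.826] [-0.08  -0.036]
[ 591.381 -169.924] [-0.082 -0.031]
[ 587.915 -167.235] [-0.084 -0.026]
[ 584.286 -164.771] [-0.085 -0.021]
[ 580.509 -162.542] [-0.086 -0.015]
[ 576.597 -160.556] [-0.087 -0.01 ]
[ 572.568 -158.822] [-0.088 -0.004]
[ 568.438 -157.346] [-0.088  0.001]
[ 564.222 -156.134] [-0.087  0.007]
[ 559.938 -155.192] [-0.087  0.013]
[ 555.603 -154.522] [-0.086  0.018]
[ 552.684 -155.212] [-0.05   0.033]
```

View pics/c3.png

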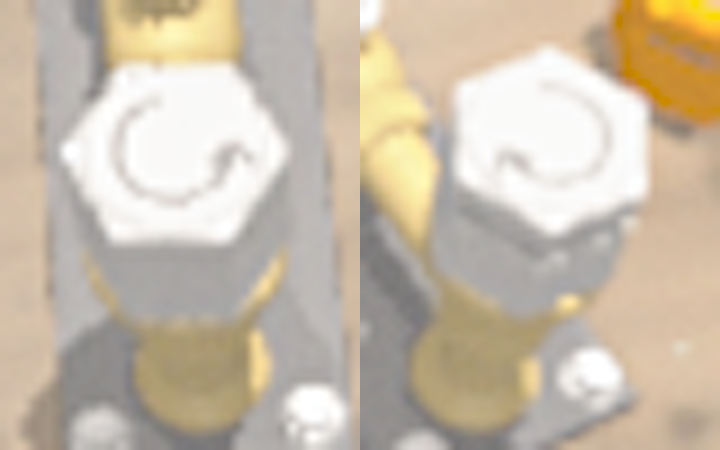

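step_arm(
  series=[
    [[0,0,0],[0,0,0.15],1],
    [[0,0,0],[0,0,0.15],1],
    [[0,0,0],[0,0,0.15],1],
    [[0,0,0],[0,0,0.15],1],
    [[0,0,0],[0,0,0.15],1],
    [[0,0,0],[0,0,0.15],1],
    [[0,0,0],[0,0,0.15],1],
    [[0,0,0],[0,0,0.1],1],
    [[0,0,0],[0,0,0],1],
    [[0,0,0],[0,0,0],1],
  ],
)

```text
t: 4.2
ee_pos: [620.2, -211.3, 97.8]
eef_rot: [0.984, -0.177, 0.0, 0.0]
contact_force: [-0.4, -0.1, 0.2]
width: -0.0
```

The left cap (175,150) has plain flats and a counter-clockwise arrow. The right cap (550,140) has a dark step round it at y≈230 and a clockwise arrow, so the right outlet is the fuel one. Now I push the lever round.

step_arm(
  series=[
    [[0,0,0],[-0.19,-0.12,0],1],
    [[0,0,0],[-0.06,-0.07,0],1],
    [[0,0,0],[-0.06,-0.06,0],1],
    [[0,0,0],[-0.065,-0.06,0],1],
    [[0,0,0],[-0.07,-0.055,0],1],
    [[0,0,0],[-0.07,-0.05,0],1],
    [[0,0,0],[-0.075,-0.045,0],1],
    [[0,0,0],[-0.077,-0.04,0],1],
    [[0,0,0],[-0.08,-0.036,0],1],
    [[0,0,0],[-0.08,-0.03,0],1],
  ],
)

```text
t: 5.2
ee_pos: [591.0, -170.0, 97.8]
eef_rot: [0.984, -0.177, 0.0, -0.0]
contact_force: [1.8, -2.8, 0.5]
width: -0.3
```

step_arm(
  series=[
    [[0,0,0],[-0.084,-0.026,0],1],
    [[0,0,0],[-0.085,-0.02,0],1],
    [[0,0,0],[-0.086,-0.015,0],1],
    [[0,0,0],[-0.087,-0.01,0],1],
    [[0,0,0],[-0.088,-0.005,0],1],
    [[0,0,0],[-0.088,0,0],1],
    [[0,0,0],[-0.087,0.007,0],1],
    [[0,0,0],[-0.087,0.013,0],1],
    [[0,0,0],[-0.07,0.018,0],1],
    [[0,0,0],[0,0,0],1],
  ],
)

```text
t: 6.2
ee_pos: [555.4, -155.0, 97.8]
eef_rot: [0.984, -0.177, -0.0, -0.0]
contact_force: [1.8, -0.3, -0.2]
width: -0.1
```

step_arm(
  series=[
    [[0,0,0],[-0.016,0.011,0],1],
    [[0,0,0],[-0.016,0.011,0],1],
    [[0,0,0],[-0.016,0.011,0],1],
    [[0,0,0],[-0.016,0.011,0],1],
    [[0,0,0],[-0.016,0.011,0],1],
    [[0,0,0],[0,0,0],1],
    [[0,0,0],[0,0,0],1],
    [[0,0,0],[0,0,0],1],
    [[0,0,0],[0,0,0],1],
    [[0,0,0],[0,0,0],1],
  ],
)

```text
t: 7.2
ee_pos: [553.0, -155.5, 98.0]
eef_rot: [0.984, -0.177, 0.001, -0.001]
contact_force: [6.2, 2.2, -2.3]
width: 0.4
```

The force rises to 6.5 N and the arm lags its target, so the lever is at the stop. One more small push, then back off, lift and look.

step_arm(
  series=[
    [[0,0,0],[-0.016,0.011,0],1],
    [[0,0,0],[-0.016,0.011,0],1],
    [[0,0,0],[-0.016,0.011,0],1],
    [[0,0,0],[-0.016,0.011,0],1],
    [[0,0,0],[0,0,0],1],
    [[0,0,0],[0,0,0],1],
    [[0,0,0],[0,0,0],1],
    [[0,0,0],[0,0,0],1],
    [[0,0,0],[0,0,0],1],
    [[0,0,0],[0,0,0],1],
  ],
)

```text
t: 8.2
ee_pos: [552.3, -155.6, 98.3]
eef_rot: [0.984, -0.176, 0.004, -0.001]
contact_force: [14.5, 4.6, -5.9]
width: 0.0
```

step_arm(
  series=[
    [[0,0,0],[0.2,-0.1,0],1],
    [[0,0,0],[0.2,-0.1,0],1],
    [[0,0,0],[0.2,-0.1,0],1],
    [[0,0,0],[0,0,-0.5],1],
    [[0,0,0],[0,0,-0.6],-1],
    [[0,0,0],[0,0,-0.6],-1],
    [[0,0,0],[0,0,-0.5],-1],
    [[0,0,0],[0,0,0],-1],
    [[0,0,0],[0,0,0],-1],
    [[0,0,0],[0,0,0],-1],
  ],
)

```text
t: 9.2
ee_pos: [580.4, -153.6, 206.6]
eef_rot: [0.984, -0.177, -0.001, -0.0]
contact_force: [0.2, 0.1, 0.1]
width: 84.7
```

Run:
```python
from h import *
np.set_printoptions(precision=3,suppress=True)
s=robot.read_state();print(s['t'],s['ee_pos'],s['eef_rot'],s['joint_positions'])
a=snap('side','s2');b=snap('top','t2')
piv=np.array([547.2,-223.3])
for n,im in(('side',a),('top',b)):
    p=proj(n,[np.array([*(piv+60*np.array([np.cos(t),np.sin(t)])),97]) for t in np.radians([103.3])])[0]; print(n,p)
    x,y=(p-30).astype(int); cv2.imwrite(f'pics/l_{n}.png',cv2.resize(im[y:y+60,x:x+80,::-1],None,fx=4,fy=4))
cv2.imwrite('pics/c4.png',np.hstack([cv2.imread('pics/l_side.png'),cv2.imread('pics/l_top.png')]))
```

```text
9.2 [ 580.383 -153.64   206.595] [ 0.984 -0.177 -0.001 -0.   ] [ 0.12   0.502  0.154  1.627 -0.087  1.022 -0.055]
side [336.875 211.918]
top [352.624 213.599]
```

View pics/c4.png

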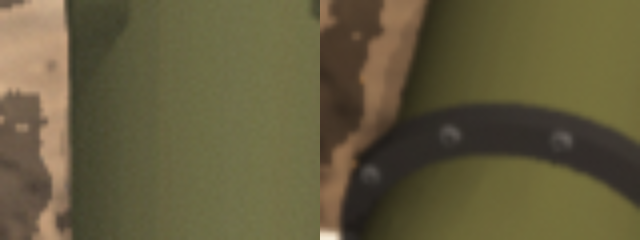

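The arm hides the lever, but the force rose to 15 N with almost no motion, which indicates the stop. I'll swing aside and check before unscrewing.

step_arm(
  series=[
    [[0,0,0],[-0.36,-0.51,0],-1],
    [[0,0,0],[-0.36,-0.51,0],-1],
    [[0,0,0],[-0.36,-0.51,0],-1],
    [[0,0,0],[-0.36,-0.51,0],-1],
    [[0,0,0],[-0.36,-0.51,0],-1],
    [[0,0,0],[-0.36,-0.51,0],-1],
    [[0,0,0],[-0.36,-0.51,0],-1],
    [[0,0,0],[-0.36,-0.51,0],-1],
    [[0,0,0],[-0.36,-0.51,0],-1],
    [[0,0,0],[-0.36,-0.51,0],-1],
  ],
)

```text
t: 10.3
ee_pos: [500.4, 149.0, 207.1]
eef_rot: [0.984, -0.177, -0.001, 0.0]
contact_force: [-0.5, 0.5, -0.3]
width: 85.7
```

Run:
```python
from h import *
np.set_printoptions(precision=3,suppress=True)
s=robot.read_state();print(s['t'],s['ee_pos'],s['eef_rot'],s['joint_positions'])
a=snap('side','s3');b=snap('top','t3')
cv2.imwrite('pics/c5.png',np.hstack([cv2.resize(a[170:290,310:420,::-1],None,fx=3.5,fy=3.5),cv2.resize(b[160:280,325:435,::-1],None,fx=3.5,fy=3.5)]))
```

```text
10.3 [500.377 148.969 207.063] [ 0.984 -0.177 -0.001  0.   ] [-0.418  0.385  0.115  1.829 -0.054  0.932 -0.635]
```

View pics/c5.png

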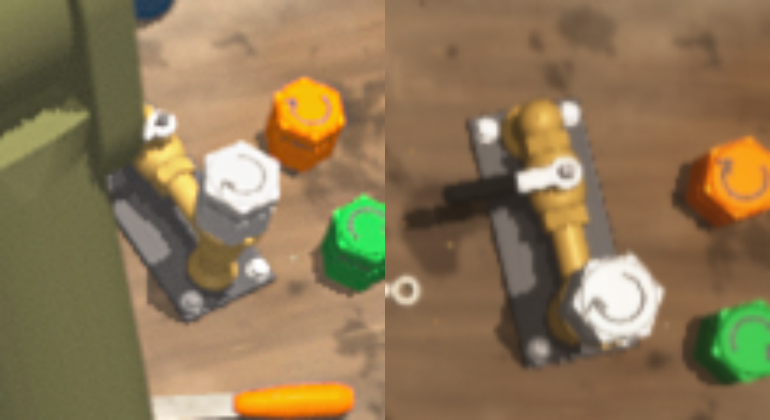

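In the top crop, the fuel lever at (565,172)→(445,195) stands square across the pipe, and the caps are untouched. Next I turn the tool to 68°, matching the flats, with plenty of wrist range for the clockwise turn, and go over the cap.

step_arm(
  series=[
    [[0,0,-0.098],[0,0,0],-1],
    [[0,0,-0.098],[0,0,0],-1],
    [[0,0,-0.098],[0,0,0],-1],
    [[0,0,-0.098],[0,0,0],-1],
    [[0,0,-0.098],[0,0,0],-1],
    [[0,0,-0.098],[0,0,0],-1],
    [[0,0,-0.098],[0,0,0],-1],
    [[0,0,-0.098],[0,0,0],-1],
    [[0,0,-0.098],[0,0,0],-1],
    [[0,0,-0.098],[0,0,0],-1],
  ],
)

```text
t: 11.4
ee_pos: [501.1, 147.0, 207.1]
eef_rot: [0.847, 0.531, -0.001, -0.0]
contact_force: [1.0, 0.1, -0.4]
width: 85.5
```

step_arm(
  series=[
    [[0,0,0],[-0.748,0.266,0],-1],
    [[0,0,0],[-0.748,0.266,0],-1],
    [[0,0,0],[-0.748,0.266,0],-1],
    [[0,0,0],[-0.748,0.266,0],-1],
    [[0,0,0],[-0.748,0.266,0],-1],
    [[0,0,0],[-0.748,0.266,0],-1],
    [[0,0,0],[-0.748,0.266,0],-1],
    [[0,0,0],[-0.748,0.266,0],-1],
    [[0,0,0],[-0.748,0.266,0],-1],
    [[0,0,0],[-0.748,0.266,0],-1],
  ],
)

```text
t: 12.4
ee_pos: [454.5, -248.6, 207.2]
eef_rot: [0.849, 0.528, -0.0, -0.0]
contact_force: [0.7, 0.1, -0.7]
width: 85.1
```

```bash
cat >> h.py <<'E'
def st():
    np.set_printoptions(precision=2,suppress=True)
    s=robot.read_state();q=s['eef_rot'];psi=2*np.degrees(np.arctan2(q[1],q[0]))
    print(s['t'],s['ee_pos'],'psi',psi,'q',s['joint_positions'],'F',s['contact_force'],s['ft_torque'],'w',s['width']);return s,np.radians(psi)
def go(x,y):
    s,p=st();d=np.array([x,y])-s['ee_pos'][:2]
    print('tool units',(np.array([np.cos(p)*d[0]+np.sin(p)*d[1],np.sin(p)*d[0]-np.cos(p)*d[1]])/50).round(3))
E
python3 -c "
from h import *
go(454.7,-245.2)"
```

```text
12.4 [ 454.47 -248.6   207.22] psi 63.7791236321688 q [ 0.56  0.38 -0.15  1.84  0.07  0.93  1.49] F [ 0.66  0.12 -0.74] [ 0.01 -0.1  -0.04] w 85.13560381187217
tool units [ 0.06 -0.03]
```

step_arm(
  series=[
    [[0,0,-0.049],[0.06,-0.03,0],-1],
    [[0,0,0],[0,0,0.25],-1],
    [[0,0,0],[0,0,0.25],-1],
    [[0,0,0],[0,0,0.25],-1],
    [[0,0,0],[0,0,0.25],-1],
    [[0,0,0],[0,0,0.25],-1],
    [[0,0,0],[0,0,0.2],-1],
    [[0,0,0],[0,0,0.15],-1],
    [[0,0,0],[0,0,0.1],-1],
    [[0,0,0],[0,0,0],-1],
  ],
)

```text
t: 13.4
ee_pos: [455.2, -243.0, 122.2]
eef_rot: [0.829, 0.559, -0.0, -0.0]
contact_force: [-0.5, 1.0, 0.2]
width: 85.5
```

step_arm(
  series=[
    [[0,0,0],[0,0,0],1],
    [[0,0,0],[0,0,0],1],
    [[0,0,0],[0,0,0],1],
    [[0,0,0],[0,0,0],1],
    [[0,0,0],[0,0,0],1],
    [[0,0,0],[0,0,0],1],
    [[0,0,0],[0,0,0],1],
    [[0,0,0],[0,0,0],1],
    [[0,0,0],[0,0,0],1],
    [[0,0,0],[0,0,0],1],
  ],
  grip_force=40,
)

```text
t: 14.4
ee_pos: [455.3, -244.8, 123.8]
eef_rot: [0.829, 0.559, -0.0, 0.001]
contact_force: [-3.7, -3.7, 5.1]
width: 51.9
```

```bash
python3 -c "
from h import *
go(454.7,-245.2)"
```

```text
14.4 [ 455.32 -244.84  123.78] psi 67.96018485908309 q [ 0.55  0.48 -0.16  1.95  0.11  0.72  1.52] F [-3.66 -3.7   5.06] [-1.02  0.58  0.06] w 51.92761582728196
tool units [-0.01 -0.01]
```

The grip is on the flats (51.9 mm). I relax the side load, then start turning clockwise (+z in tool), rising with the thread.

step_arm(
  series=[
    [[0,0,0],[-0.035,0.015,-0.03],1],
    [[0,0,0],[0,0,0],1],
    [[0,0,0.04],[0,0,-0.005],1],
    [[0,0,0.04],[0,0,-0.005],1],
    [[0,0,0.04],[0,0,-0.005],1],
    [[0,0,0.04],[0,0,-0.005],1],
    [[0,0,0.04],[0,0,-0.005],1],
    [[0,0,0.04],[0,0,-0.005],1],
    [[0,0,0.04],[0,0,-0.005],1],
    [[0,0,0],[0,0,0],1],
  ],
  grip_force=70,
)

```text
t: 15.4
ee_pos: [455.4, -244.9, 125.8]
eef_rot: [0.927, 0.374, -0.0, -0.0]
contact_force: [-1.5, -1.5, -2.1]
width: 50.9
```

```bash
python3 -c "
from h import *
st()"
```

```text
15.4 [ 455.41 -244.92  125.79] psi 43.93124864505362 q [ 0.47  0.47 -0.04  1.94  0.03  0.72  1.19] F [-1.46 -1.53 -2.06] [-0.46  0.14 -0.01] w 50.90154980361
```

Turning works (24°, low forces). Continue.

step_arm(
  series=[
    [[0,0,0.06],[0,0,-0.007],1],
    [[0,0,0.06],[0,0,-0.007],1],
    [[0,0,0.06],[0,0,-0.007],1],
    [[0,0,0.06],[0,0,-0.007],1],
    [[0,0,0.06],[0,0,-0.007],1],
    [[0,0,0.06],[0,0,-0.007],1],
    [[0,0,0.06],[0,0,-0.007],1],
    [[0,0,0.06],[0,0,-0.007],1],
    [[0,0,0.06],[0,0,-0.007],1],
    [[0,0,0.06],[0,0,-0.007],1],
  ],
)

```text
t: 16.4
ee_pos: [455.6, -245.1, 129.4]
eef_rot: [0.998, -0.067, -0.0, 0.0]
contact_force: [-0.3, -1.8, -2.8]
width: 50.9
```

```bash
python3 -c "
from h import *
st()"
```

```text
16.4 [ 455.6  -245.14  129.38] psi -7.6853085325751165 q [ 0.29  0.48  0.23  1.94 -0.16  0.73  0.47] F [-0.34 -1.83 -2.75] [-0.5   0.1   0.03] w 50.864205080622376
```

step_arm(
  series=[
    [[0,0,0.06],[0,0,-0.007],1],
    [[0,0,0.06],[0,0,-0.007],1],
    [[0,0,0.06],[0,0,-0.007],1],
    [[0,0,0.06],[0,0,-0.007],1],
    [[0,0,0.06],[0,0,-0.007],1],
    [[0,0,0.06],[0,0,-0.007],1],
    [[0,0,0.06],[0,0,-0.007],1],
    [[0,0,0.06],[0,0,-0.007],1],
    [[0,0,0.06],[0,0,-0.007],1],
    [[0,0,0.06],[0,0,-0.007],1],
  ],
)

```text
t: 17.4
ee_pos: [455.9, -245.2, 132.9]
eef_rot: [0.869, -0.494, 0.0, 0.0]
contact_force: [0.3, -3.5, -2.8]
width: 51.1
```

```bash
python3 -c "
from h import *
st()"
```

```text
17.4 [ 455.86 -245.17  132.92] psi -59.23675617003799 q [ 0.11  0.51  0.49  1.94 -0.34  0.77 -0.23] F [ 0.27 -3.45 -2.84] [-0.67 -0.01  0.03] w 51.13342988866528
```

step_arm(
  series=[
    [[0,0,0.06],[0,0,-0.007],1],
    [[0,0,0.06],[0,0,-0.007],1],
    [[0,0,0.06],[0,0,-0.007],1],
    [[0,0,0.06],[0,0,-0.007],1],
    [[0,0,0.06],[0,0,-0.007],1],
    [[0,0,0.06],[0,0,-0.007],1],
    [[0,0,0.06],[0,0,-0.007],1],
    [[0,0,0.06],[0,0,-0.007],1],
    [[0,0,0.06],[0,0,-0.007],1],
    [[0,0,0.06],[0,0,-0.007],1],
  ],
)

```text
t: 18.4
ee_pos: [455.6, -244.9, 136.3]
eef_rot: [-0.568, 0.823, 0.0, -0.0]
contact_force: [-1.1, -2.4, -3.3]
width: 51.5
```

```bash
python3 -c "
from h import *
st()"
```

```text
18.4 [ 455.64 -244.87  136.26] psi 249.20185703387378 q [-0.05  0.57  0.77  1.94 -0.53  0.84 -0.93] F [-1.15 -2.43 -3.28] [-0.48  0.04  0.05] w 51.523152360339374
```

step_arm(
  series=[
    [[0,0,0.06],[0,0,-0.007],1],
    [[0,0,0.06],[0,0,-0.007],1],
    [[0,0,0.06],[0,0,-0.007],1],
    [[0,0,0.06],[0,0,-0.007],1],
    [[0,0,0.06],[0,0,-0.007],1],
    [[0,0,0.06],[0,0,-0.007],1],
    [[0,0,0.06],[0,0,-0.007],1],
    [[0,0,0.06],[0,0,-0.007],1],
    [[0,0,0.06],[0,0,-0.007],1],
    [[0,0,0.06],[0,0,-0.007],1],
  ],
)

```text
t: 19.4
ee_pos: [455.7, -245.1, 139.8]
eef_rot: [-0.153, 0.988, -0.0, -0.0]
contact_force: [-1.7, -2.4, -2.6]
width: 51.3
```

```bash
python3 -c "
from h import *
st()"
```

```text
19.4 [ 455.74 -245.14  139.77] psi 197.63877565961644 q [-0.18  0.67  1.03  1.94 -0.71  0.95 -1.63] F [-1.71 -2.42 -2.64] [-0.67  0.18  0.03] w 51.29771268318225
```

step_arm(
  series=[
    [[0,0,0],[0,0,-0.03],1],
    [[0,0,0],[0,0,-0.03],1],
    [[0,0,0],[0,0,-0.03],1],
    [[0,0,0],[0,0,0],1],
    [[0,0,0],[0,0,0],1],
    [[0,0,0],[0,0,0],1],
    [[0,0,0],[0,0,0],1],
    [[0,0,0],[0,0,0],1],
    [[0,0,0],[0,0,0],1],
    [[0,0,0],[0,0,0],1],
  ],
)

```text
t: 20.4
ee_pos: [455.6, -245.0, 144.6]
eef_rot: [-0.154, 0.988, -0.0, 0.0]
contact_force: [-0.8, -1.4, -1.9]
width: 50.9
```

```bash
python3 -c "
from h import *
st()"
```

```text
20.4 [ 455.58 -245.    144.6 ] psi 197.71279557108664 q [-0.18  0.67  1.04  1.93 -0.71  0.96 -1.63] F [-0.77 -1.42 -1.85] [-0.58  0.28  0.01] w 50.94485614425591
```

The cap came up 5 mm (more than the 2 mm play) with only its own weight on the wrist, so it is free. Lift straight up.

step_arm(
  series=[
    [[0,0,0],[0,0,-0.08],1],
    [[0,0,0],[0,0,-0.08],1],
    [[0,0,0],[0,0,-0.08],1],
    [[0,0,0],[0,0,-0.08],1],
    [[0,0,0],[0,0,-0.08],1],
    [[0,0,0],[0,0,-0.08],1],
    [[0,0,0],[0,0,-0.2],1],
    [[0,0,0],[0,0,-0.3],1],
    [[0,0,0],[0,0,-0.3],1],
    [[0,0,0],[0,0,-0.3],1],
  ],
)

```text
t: 21.4
ee_pos: [455.4, -245.0, 224.7]
eef_rot: [-0.154, 0.988, -0.0, 0.0]
contact_force: [-0.8, -0.7, -2.0]
width: 50.9
```

```bash
python3 -c "
from h import *
go(472,333)"
```

```text
21.4 [ 455.42 -245.02  224.72] psi 197.68955591519767 q [-0.25  0.59  1.14  1.82 -0.59  1.12 -1.73] F [-0.8  -0.7  -2.01] [ 0.04 -0.04 -0.03] w 50.88567297528591
tool units [-3.83 10.91]
```

step_arm(
  series=[
    [[0,0,-0.05],[0,0,0],1],
    [[0,0,-0.09],[0,0,0],1],
    [[0,0,-0.09],[0,0,0],1],
    [[0,0,-0.09],[0,0,0],1],
    [[0,0,-0.09],[0,0,0],1],
    [[0,0,-0.09],[0,0,0],1],
    [[0,0,-0.09],[0,0,0],1],
    [[0,0,-0.09],[0,0,0],1],
    [[0,0,-0.09],[0,0,0],1],
    [[0,0,-0.09],[0,0,0],1],
  ],
)

```text
t: 22.4
ee_pos: [455.4, -245.2, 224.2]
eef_rot: [0.719, -0.695, 0.0, 0.0]
contact_force: [0.6, -0.5, -2.8]
width: 51.0
```

step_arm(
  series=[
    [[0,0,-0.09],[0,0,0],1],
    [[0,0,-0.09],[0,0,0],1],
    [[0,0,-0.09],[0,0,0],1],
    [[0,0,-0.09],[0,0,0],1],
    [[0,0,-0.09],[0,0,0],1],
    [[0,0,-0.09],[0,0,0],1],
    [[0,0,-0.09],[0,0,0],1],
    [[0,0,-0.09],[0,0,0],1],
    [[0,0,-0.05],[0,0,0],1],
    [[0,0,0],[0,0,0],1],
  ],
)

```text
t: 23.4
ee_pos: [455.3, -245.5, 224.1]
eef_rot: [0.981, -0.193, 0.0, 0.0]
contact_force: [-0.8, 0.0, -2.4]
width: 51.0
```

```bash
python3 -c "
from h import *
go(472,333)"
```

```text
23.4 [ 455.25 -245.47  224.12] psi -22.205379170887305 q [ 0.14  0.38  0.43  1.82 -0.19  0.98  0.27] F [-0.82  0.02 -2.38] [-0.03 -0.01  0.01] w 50.98648951078104
tool units [ -4.06 -10.84]
```

step_arm(
  series=[
    [[0,0,0],[-0.1,-0.27,0],1],
    [[0,0,0],[-0.2,-0.54,0],1],
    [[0,0,0],[-0.2,-0.54,0],1],
    [[0,0,0],[-0.2,-0.54,0],1],
    [[0,0,0],[-0.2,-0.54,0],1],
    [[0,0,0],[-0.2,-0.54,0],1],
    [[0,0,0],[-0.2,-0.54,0],1],
    [[0,0,0],[-0.2,-0.54,0],1],
    [[0,0,0],[-0.2,-0.54,0],1],
    [[0,0,0],[-0.2,-0.54,0],1],
  ],
)

```text
t: 24.4
ee_pos: [464.0, 30.5, 223.7]
eef_rot: [0.981, -0.193, -0.0, -0.0]
contact_force: [0.3, 0.4, -2.3]
width: 51.1
```

step_arm(
  series=[
    [[0,0,0],[-0.2,-0.54,0],1],
    [[0,0,0],[-0.2,-0.54,0],1],
    [[0,0,0],[-0.2,-0.54,0],1],
    [[0,0,0],[-0.2,-0.54,0],1],
    [[0,0,0],[-0.2,-0.54,0],1],
    [[0,0,0],[-0.2,-0.54,0],1],
    [[0,0,0],[-0.2,-0.54,0],1],
    [[0,0,0],[-0.2,-0.54,0],1],
    [[0,0,0],[-0.2,-0.54,0],1],
    [[0,0,0],[-0.1,-0.27,0],1],
  ],
)

```text
t: 25.4
ee_pos: [472.1, 305.4, 223.3]
eef_rot: [0.981, -0.192, -0.0, -0.0]
contact_force: [0.1, 0.4, -2.0]
width: 51.5
```

step_arm(
  series=[
    [[0,0,0],[-0.2,-0.54,0],1],
    [[0,0,0],[0,0,0.2],1],
    [[0,0,0],[0,0,0.35],1],
    [[0,0,0],[0,0,0.35],1],
    [[0,0,0],[0,0,0.35],1],
    [[0,0,0],[0,0,0.35],1],
    [[0,0,0],[0,0,0.35],1],
    [[0,0,0],[0,0,0.35],1],
    [[0,0,0],[0,0,0.3],1],
    [[0,0,0],[0,0,0.2],1],
  ],
)

```text
t: 26.4
ee_pos: [473.8, 329.6, 82.4]
eef_rot: [0.981, -0.193, -0.0, 0.001]
contact_force: [-0.2, -0.1, -2.4]
width: 51.0
```

Run:
```python
from h import *
go(472,333)
a=snap('side','s5');b=snap('top','t5')
cv2.imwrite('pics/c6.png',np.hstack([cv2.resize(a[180:340,60:260,::-1],None,fx=1.95,fy=1.95),cv2.resize(b[150:310,60:260,::-1],None,fx=1.95,fy=1.95)]))
```

```text
26.4 [473.85 329.6   82.45] psi -22.29203136928839 q [-0.8   0.62  0.24  1.83 -0.21  0.72 -0.83] F [-0.22 -0.13 -2.36] [-0.01 -0.    0.03] w 50.99421444900591
tool units [-0.06 -0.05]
```

View pics/c6.png

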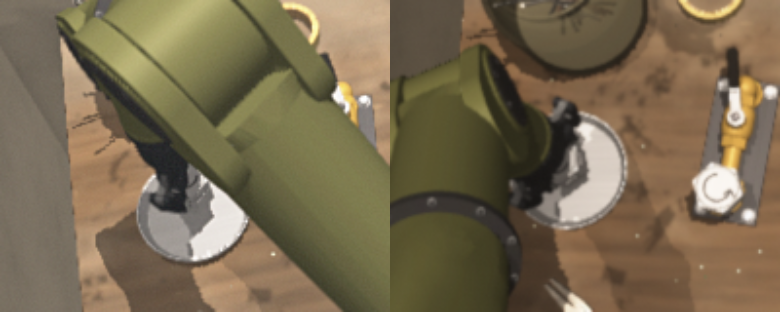

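The gripper holds the cap over the dish in both views, and the plain outlet is untouched. Lower gently.

step_arm(
  series=[
    [[0,0,0],[-0.06,-0.05,0.1],1],
    [[0,0,0],[0,0,0.14],1],
    [[0,0,0],[0,0,0.14],1],
    [[0,0,0],[0,0,0.14],1],
    [[0,0,0],[0,0,0.14],1],
    [[0,0,0],[0,0,0.1],1],
    [[0,0,0],[0,0,0.06],1],
    [[0,0,0],[0,0,0.04],1],
    [[0,0,0],[0,0,0.03],1],
    [[0,0,0],[0,0,0],1],
  ],
)

```text
t: 27.5
ee_pos: [472.6, 334.0, 39.0]
eef_rot: [0.981, -0.193, -0.0, 0.0]
contact_force: [-0.7, -0.8, -2.8]
width: 51.3
```

step_arm(
  series=[
    [[0,0,0],[0,0,0.02],1],
    [[0,0,0],[0,0,0.02],1],
    [[0,0,0],[0,0,0.02],1],
    [[0,0,0],[0,0,0],1],
    [[0,0,0],[0,0,0],1],
    [[0,0,0],[0,0,0],1],
    [[0,0,0],[0,0,0],1],
    [[0,0,0],[0,0,0],1],
    [[0,0,0],[0,0,0],1],
    [[0,0,0],[0,0,0],1],
  ],
)

```text
t: 28.5
ee_pos: [472.6, 334.0, 36.0]
eef_rot: [0.981, -0.193, -0.0, 0.0]
contact_force: [0.0, -0.6, -2.0]
width: 51.2
```

step_arm(
  series=[
    [[0,0,0],[0,0,0.02],1],
    [[0,0,0],[0,0,0],1],
    [[0,0,0],[0,0,0.02],1],
    [[0,0,0],[0,0,0],1],
    [[0,0,0],[0,0,0.02],1],
    [[0,0,0],[0,0,0],1],
    [[0,0,0],[0,0,0],1],
    [[0,0,0],[0,0,0],1],
    [[0,0,0],[0,0,0],1],
    [[0,0,0],[0,0,0],1],
  ],
)

```text
t: 29.5
ee_pos: [472.7, 334.1, 33.1]
eef_rot: [0.981, -0.193, 0.0, -0.0]
contact_force: [0.7, -0.2, -1.4]
width: 51.2
```

step_arm(
  series=[
    [[0,0,0],[0,0,0.02],1],
    [[0,0,0],[0,0,0],1],
    [[0,0,0],[0,0,0.02],1],
    [[0,0,0],[0,0,0],1],
    [[0,0,0],[0,0,0],1],
    [[0,0,0],[0,0,0],1],
    [[0,0,0],[0,0,0],1],
    [[0,0,0],[0,0,0],1],
    [[0,0,0],[0,0,0],1],
    [[0,0,0],[0,0,0],1],
  ],
)

```text
t: 30.5
ee_pos: [472.8, 334.1, 32.9]
eef_rot: [0.981, -0.193, 0.0, -0.001]
contact_force: [-3.0, -2.0, 16.8]
width: 51.2
```

It is on the floor: 17 N of reaction at the expected height. Ease off, open, and rise.

step_arm(
  series=[
    [[0,0,0],[0,0,-0.035],1],
    [[0,0,0],[0,0,0],1],
    [[0,0,0],[0,0,0],-0.4],
    [[0,0,0],[0,0,0],-0.4],
    [[0,0,0],[0,0,0],-0.7],
    [[0,0,0],[0,0,0],-0.7],
    [[0,0,0],[0,0,0],-0.7],
    [[0,0,0],[0,0,0],-0.7],
    [[0,0,0],[0,0,0],-0.7],
    [[0,0,0],[0,0,0],-0.7],
  ],
)

```text
t: 31.5
ee_pos: [472.6, 334.0, 32.8]
eef_rot: [0.981, -0.193, -0.0, 0.0]
contact_force: [0.1, -0.3, 0.3]
width: 72.6
```

```bash
python3 -c "
from h import *
st()"
```

```text
31.5 [472.63 334.04  32.77] psi -22.206835206961557 q [-0.79  0.69  0.21  1.87 -0.24  0.61 -0.82] F [ 0.08 -0.29  0.34] [ 0.03 -0.04  0.01] w 72.55449125777251
```

step_arm(
  series=[
    [[0,0,0],[0,0,-0.1],-0.7],
    [[0,0,0],[0,0,-0.2],-0.7],
    [[0,0,0],[0,0,-0.3],-0.7],
    [[0,0,0],[0,0,-0.4],-0.7],
    [[0,0,0],[0,0,-0.5],-0.7],
    [[0,0,0],[0,0,-0.5],-0.7],
    [[0,0,0],[0,0,-0.5],-0.7],
    [[0,0,0],[0,0,-0.5],-0.7],
    [[0,0,0],[0,0,-0.3],-0.7],
    [[0,0,0],[0,0,0],-0.7],
  ],
)

```text
t: 32.5
ee_pos: [473.8, 334.6, 201.0]
eef_rot: [0.981, -0.193, 0.002, -0.002]
contact_force: [-0.2, -0.6, -0.9]
width: 72.4
```

step_arm(
  series=[
    [[0,0,0],[0.2,0.54,0],-0.7],
    [[0,0,0],[0.2,0.54,0],-0.7],
    [[0,0,0],[0.2,0.54,0],-0.7],
    [[0,0,0],[0.2,0.54,0],-0.7],
    [[0,0,0],[0.2,0.54,0],-0.7],
    [[0,0,0],[0.2,0.54,0],-0.7],
    [[0,0,0],[0.2,0.54,0],-0.7],
    [[0,0,0],[0.2,0.54,0],-0.7],
    [[0,0,0],[0.1,0.27,0],-0.7],
    [[0,0,0],[0,0,0],-0.7],
  ],
)

```text
t: 33.5
ee_pos: [464.3, 87.6, 197.7]
eef_rot: [0.981, -0.194, -0.0, 0.0]
contact_force: [0.5, 1.1, 0.4]
width: 73.1
```

Run:
```python
from h import *
st();a=snap('side','s6');b=snap('top','t6')
cv2.imwrite('pics/c7.png',np.hstack([cv2.resize(a[180:340,60:420,::-1],None,fx=1.1,fy=1.1),cv2.resize(b[130:290,80:440,::-1],None,fx=1.1,fy=1.1)]))
```

```text
33.5 [464.33  87.56 197.71] psi -22.405367231053738 q [-0.48  0.34  0.33  1.96 -0.14  0.86 -0.47] F [0.54 1.12 0.39] [ 0.03 -0.01 -0.01] w 73.051001302412
```

View pics/c7.png

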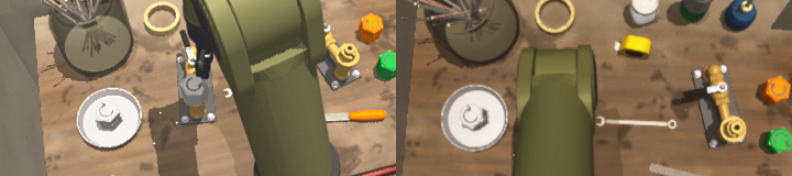

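Both views show the cap upright, mouth down, near the dish's centre (~(107,118) side, ~(474,116) top). The fuel stem is bare with its lever square across, and the spanner and tape are in place. The gripper is clear of everything, so I hand in.

```bash
python3 -c "
from h import *
print(robot.job_done());st()"
```

```text
the job is handed in; nothing more can be done
None
the job is handed in; nothing more can be done
```

The job is handed in after about 33.6 s of the 72 s allowed; the hand-in itself gives no verdict.

- **Outlet:** The fuel outlet is the right-hand one, identified by its clockwise arrow and the dark band on its cap. The left cap has a counter-clockwise arrow and plain sides.
- **Lever:** I pushed it round to its stop. The force rose to about 15 N with almost no further movement, and a picture then showed it square across the pipe.
- **Cap:** I gripped it on the flats and unscrewed it about 4 rad clockwise, rising with the thread. Force readings between moves stayed under about 5 N. It lifted off freely and I lowered it onto the dish floor until I felt contact (17 N), then released it.

**Last checks:** The final pictures show:
- the cap upright near the dish centre;
- the fuel lever shut;
- the spanner and tape measure in place;
- the gripper empty and clear.

The plain outlet is partly hidden by the arm in the last pictures. It looked undisturbed in the previous view, and the tool only passed well above it.

No check failed. One lever picture was useless because the arm hid it, so I swung aside and retook it. Two measurements disagreed slightly: the cap's corner angle differed by about 4° between the cameras, and the lever axis position by about 6 mm. Neither affected the result.

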